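# Knock the tile loose and hold the mould lid open

### The arm

A 6-joint arm with a two-finger parallel gripper is mounted at the origin on the work surface. World frame = base frame: x ahead of the robot, y to its left, z up, the work surface at z = 0. Lengths are in m, angles in degrees, forces in N, time in s.
With the tool pointing down it reaches from about 0.25 to 0.725 m from the base axis. Payload 9.7 kg.
Tool frame: the origin (TCP) lies midway between the tips of the shut fingers; the grasp point (between the pads) lies 19 mm behind it; z points along the fingers, y is the direction in which the jaws open and shut (so a half turn about z gives the same grasp; the last joint's range is limited). The gripper opens to 85 mm and grips with 20 to 120 N. Pads are 22 mm wide; open, the fingers measure 114 mm over their backs; the gripper's body (76 mm by 85 mm) begins 54 mm behind the grasp point. The pads swing forward as they close: fully open they stand 13 mm farther back than shut.
Start: joints at [69.156, 4.979, 10.078, 95.1, 0, 90], TCP at [0.196, 0.514, 0.231] pointing down, gripper open.
Joint ranges: [-179.16, 179.16], [-48.56, 103.87], [-65.8, 70.77], [-126.05, 130.52], [-82.76, 87.17], [-180, 180]. Speed limits (degrees/s): [127.2, 127.2, 147.25, 180, 180, 180].

### API

Orientations are given as [roll, pitch, yaw] about the fixed x, y, z axes, in that order (R = Rz(yaw) Ry(pitch) Rx(roll)).
In Python, from workcell import bot, camera, recognise gives the robot as it stands. The module is installed in compiled form; this text tells all that it offers.
- The arm moves only by the tool apply_moves, never from a script. Its argument "targets" is one flat list of numbers, 7 for each row, row after row: the shift along the world's x, y, z in units of 30 mm (1.0 is 30 mm), then the turn, a rotation vector about the world's x, y, z in units of 6 degrees (1.0 is 6 degrees), then the opening, from 0 (shut) to 1 (fully open). A call has 1 to 5 rows; each row is the pose to reach, as a shift and turn from the pose commanded when the call began; what a row does not reach only later rows make up. A row lasts 1/10 s, in which the tool goes at most 50 mm and 8.59 degrees, less where a joint would pass 70% of its speed; a pose out of reach is approached as far as the arm can. A call with a gripper value outside its range is refused whole. The fingers move at their own pace and stop on an object; "newtons" is the grip in N (left out, the last holds). Time passes only in rows, so rows that repeat a pose let the fingers close. It gives the time, the measured TCP pose, the force and the opening at its end, in the units of the state.
- bot.get_obs(): the state, without advancing time (a new reading comes with each control period).
- camera(name): name is "scene" or "top"; returns a dict with "img" (400x640x3 uint8, red, green, blue), "intrinsics" (3x3 intrinsics, pixels), "k1" (the pictures are not rectified: a ray, as slopes to the right and down, at radius r is drawn at 1 + k1 r^2 times it, then the intrinsics apply), "origin" and "rotation" of the camera in the world. Camera axes: x right, y up, looking along -z (the intrinsics and any distortion apply to the point x, -y, -z); pixel columns grow to the right and rows downward; lengths in m; the calibration is good to about 2 mm. A picture is of the moment at which its call begins. There is no depth.
- bot.job_done(): hands the job in, once; it reports no verdict.
Trained networks look in the newest picture that a camera, given by its name, has taken for a name from the list of things; names that differ only in an ending like _2 or _b are one class to them, and where a whole thing is asked for, a point or a joint stands for the part that bears it (a point fixed in the world has none). Each returns a list of dicts, best first, with "conf" (0 to 1); they miss things now and then, are a little off and sometimes report something else, mostly with a low value. They report only what shows in the picture. A call takes as long as a camera call. They do not tell look-alikes from the thing itself.
- recognise(query, camera): "box" ([left, top, right, bottom] in pixels, round what is visible of it).
The state is a dict: "time": time; "q": joint angles; "qd": joint speeds; "joint_efforts": joint torques, N m; "ee_pos": TCP position; "tcp_rot": TCP orientation; "wrist_force": force on the tool from outside, world axes, zero at the start; "torque": the same for the moment, N m; "opening": finger opening in m.
Only numpy, scipy, OpenCV 4.12 (cv2) and the standard library are available. Lean on these libraries where they do the work, as an engineer would, in place of code of your own. Each camera call takes 0.05 s, during which the arm holds its last target.

### The job

Knock the tile loose in its mould: with the mould's lid still shut, swing the red-tipped valve lever over to its stop and let it spring all the way back. Then raise the blue lid by its black bar handle and hold it open at 60 degrees from shut, in line with the red bead on the arc, so that a workmate can reach for the tile; the lid falls shut if let go, so finish while still holding the lid there by the handle. Leave the tile in the mould and the other things on the bench where they are.

Things in the scene. Friction and masses are not known exactly. Their poses are not given: they have to be found in the camera images.
- press: Steel tile mould fixed to the bench: open box 160 x 160 mm, 85 mm high, on a grey foot 210 x 200 x 12 mm. Origin: centre of its underside; z up; its -x side is the front with the lid's handle, the hinge runs along y at the +x rim. On its +y side, 13 mm off the wall, a thin arc of radius 70 mm about the hinge, 0 to 90 degrees, with a 14 mm red bead at 60 degrees.
- lid (a joint): Opening angle of the mould's lid in rad: 0 shut (lid level), growing as the front edge rises; stop at 1.4. 60 degrees is 1.047. It turns freely and falls shut from every angle; with its handle it weighs about 0.6 kg, so 2 to 3.5 N (upward, at the bar) carries it.
- handle: Lid's bar handle: a black round grip, 16 mm diameter, 104 mm long along the mould's y, free to roll about its own axis on two steel arms; 55 mm in front of the lid's front edge in the lid's plane. Origin: middle of the bar, 90 mm above the bench when shut, 215 mm from the hinge line. Pinch it from above, one finger before and one behind it; it turns as the lid rises, so the fingers need not tilt.
- lid_hinge (a point): Middle of the lid's hinge line, fixed on the mould: 80 mm behind (mould's +x) and 90 mm above the mould's origin. The lid is a blue frame 160 x 160 x 10 mm with a clear window.
- tile: Terracotta tile 116 x 116 x 16 mm with a white disc on top, 0.4 kg, lying loose in the mould on the ejector plate, seen through the lid's window. Origin: centre of its underside, 50 mm above the bench at rest. It rises 8 mm when the lever is at its stop and sinks again.
- valve: Knock-out valve, fixed to the bench: grey block 90 x 60 x 60 mm on a dark 140 x 90 mm foot. Origin: centre of its underside on the bench; z up; the lever swings towards its +x. It stands to the left or to the right of the mould.
- lever (a joint): Angle of the valve lever in rad: 0 at rest, 0.9 at its stop. A spring returns it; at the knob it takes about 2 N to start and 8 N at the stop. At rest the lever leans 0.45 rad from upright towards the valve's -x, at the stop 0.45 rad towards its +x.
- lever_knob (a point): Centre of the red grip on the lever's end: a round-ended bar in line with the lever, 28 mm diameter, 68 mm long overall, its centre 120 mm from the pivot (so it reaches 86 to 154 mm from the pivot). It moves with the lever; 178 mm above the bench at rest and at the stop, 190 mm midway.
- lever_pivot (a point): The lever's pivot, fixed on the valve, 70 mm above the valve's origin; the axis runs along the valve's y.
- tub: Bystander: closed grey jar with white cap, 100 mm diameter, 120 mm high, 0.8 kg; on the other side of the mould from the valve. Origin at the centre of its underside.
- clamp: Bystander: blue C-clamp lying flat, about 150 x 90 x 24 mm. Origin amid it, on the bench.
- spatula: Bystander: spatula lying along its x. Origin on the bench under it.
- brush: Bystander: brush lying along its x. Origin on the bench under it.
- frame: Bystander: open wooden frame 200 x 120 x 40 mm. Origin at the centre of its underside.
- tiles: Bystander: stack of four terracotta tiles 100 x 104 x 58 mm, 0.9 kg. Origin at the centre of its underside.
Not all that is in view belongs to the job. Leave any brown or turquoise look-alike of the valve alone.

How it is judged (in metres and radians):
On the way, in this order (a step that is already met when the one before it is completed fails the run):
1. with the lid shut, the lever is swung to its stop (value of joint lever above 0.8 rad and value of joint lid below 0.15 rad), for 0.1 s.
2. the lever has sprung back to rest, the lid still shut (value of joint lever below 0.08 rad and value of joint lid below 0.15 rad), for 0.1 s.
At the end, for the whole second after the job is handed in: The fingers hold the lid by its handle (more than 0.5 N) still at 60 degrees, give or take 7 degrees (0.925 to 1.17 rad, slower than 0.1 rad/s); the tile does not touch it and lies flat on the ejector in the mould; the lever is at rest (below 0.08 rad) (value of joint lid between 0.925 and 1.17 rad and velocity of joint lid between -0.1 and 0.1 rad/s and contact force between the fingers and handle above 0.5 N and contact force between tile and lid below 0.1 N and value of joint lever below 0.08 rad and z of tile in the frame of press between 0.044 and 0.056 m and horizontal distance between tile and press below 0.015 m); the arm keeps its last pose, push and grip.
It fails at once if a bystander is shifted by more than 30 mm (distance of any of tub, clamp, spatula, brush, frame, tiles from where it was at the start of the episode above 0.03 m).
It also fails if it takes over 53 s, if anything falls off the work surface, if the arm or the gripper's body presses on something with over 40 N, if the wrist force passes 120 N, or if a joint passes its speed limit or range.

## Working session

There is one attempt and no reset: what is moved stays moved. The work goes in short steps, Python scripts to look and compute and a tool call to move; the robot and the scene stay as the last step left them, time stands still between calls to the robot, and variables do not carry over. Pictures are saved under pics/ and viewed, and the job is handed in when it is done.

Besides the shell and the picture viewer there is one more tool, called as a command line: name --argument value ..., lists and objects as JSON in quotes. apply_moves: Moves the arm, as the interface text tells. Its arguments: {"type":"object","properties":{"targets":{"type":"array"},"newtons":{"type":"number"}},"required":["targets"]}

```bash
mkdir -p pics
python3 - <<'E'
from workcell import bot,camera,recognise
import cv2,numpy as np
o=bot.get_obs(); print({k:np.round(v,3).tolist() for k,v in o.items()})
for c in ("scene","top"):
    d=camera(c); cv2.imwrite(f"pics/{c}0.png",d["img"][:,:,::-1])
    print(c,d["intrinsics"],d["k1"],d["origin"],d["rotation"])
    for q in ("press","lid","handle","valve","lever","lever_knob","tub","tile"):
        print(q,[( [round(float(v)) for v in r["box"]],round(r["conf"],2)) for r in recognise(q,c)][:4])
E
```

```text
{'time': 0.0, 'q': [69.156, 5.011, 10.035, 95.099, -0.001, 90.001], 'qd': [-0.074, 0.026, -0.005, 0.017, -0.005, -0.045], 'joint_efforts': [-0.001, -52.039, 46.481, 0.016, -0.0, 0.0], 'ee_pos': [0.196, 0.514, 0.231], 'tcp_rot': [-179.925, 0.001, 159.155], 'wrist_force': [0.523, -0.278, -0.263], 'torque': [-0.01, -0.028, -0.037], 'opening': 0.086}
scene [[438.0798751    0.         324.47495396]
 [  0.         438.0798751  195.12821792]
 [  0.           0.           1.        ]] -0.12422682032632416 [1.02377657 0.53382368 1.36598846] [ 3.18381443e+01 -7.87859185e-02  1.28806366e+02]
press [([177, 179, 217, 223], 0.55)]
lid [([236, 200, 315, 271], 0.77), ([363, 236, 392, 273], 0.44)]
handle [([289, 204, 310, 224], 0.65)]
valve [([407, 155, 447, 222], 0.91), ([406, 214, 463, 272], 0.76), ([346, 232, 391, 297], 0.7), ([275, 158, 333, 210], 0.23)]
lever [([363, 236, 390, 271], 0.76), ([432, 213, 462, 247], 0.73), ([426, 155, 452, 196], 0.48)]
lever_knob [([431, 213, 466, 247], 0.82), ([425, 158, 450, 194], 0.82), ([364, 234, 390, 273], 0.54)]
tub [([211, 150, 245, 186], 0.57)]
tile []
top [[476.10653481   0.         315.3762763 ]
 [  0.         476.10653481 198.81463935]
 [  0.           0.           1.        ]] -0.0589209201741767 [0.27643652 0.07211671 1.82232041] [  4.90416957  -0.82756445 -88.33096779]
press [([300, 114, 356, 182], 0.74)]
lid [([309, 116, 354, 183], 0.72)]
handle []
valve [([234, 154, 263, 192], 0.91), ([236, 252, 257, 288], 0.83)]
lever [([191, 224, 213, 245], 0.75), ([233, 169, 248, 186], 0.62), ([238, 268, 248, 288], 0.41)]
lever_knob [([232, 167, 251, 192], 0.5), ([238, 270, 244, 288], 0.5), ([193, 225, 216, 248], 0.49)]
tub [([401, 165, 430, 193], 0.81), ([319, 202, 391, 224], 0.48)]
tile [([180, 142, 219, 197], 0.67)]
```

Run:
```python
import cv2
a=cv2.imread("pics/scene0.png");b=cv2.imread("pics/top0.png")
cv2.imwrite("pics/s1.png",cv2.resize(a[130:330,150:480],None,fx=2.4,fy=2.4,interpolation=cv2.INTER_CUBIC))
cv2.imwrite("pics/t1.png",cv2.resize(b[90:310,160:450],None,fx=2.7,fy=2.7,interpolation=cv2.INTER_CUBIC))
```

```text
(no output)
```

View pics/s1.png

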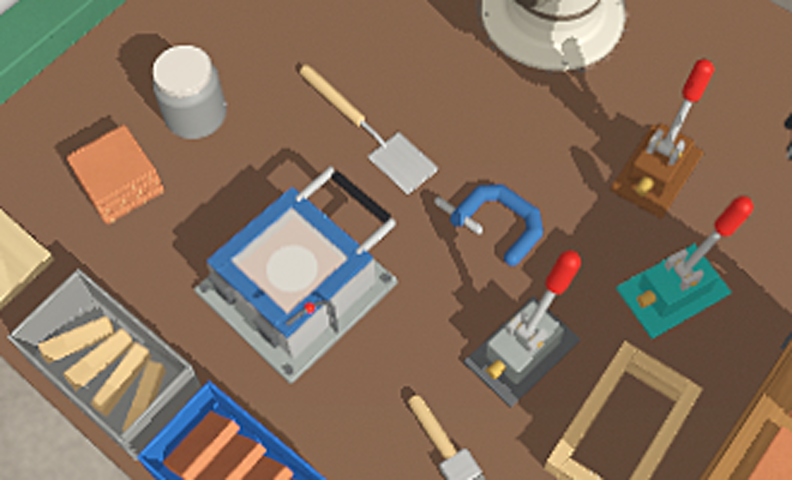

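View pics/t1.png

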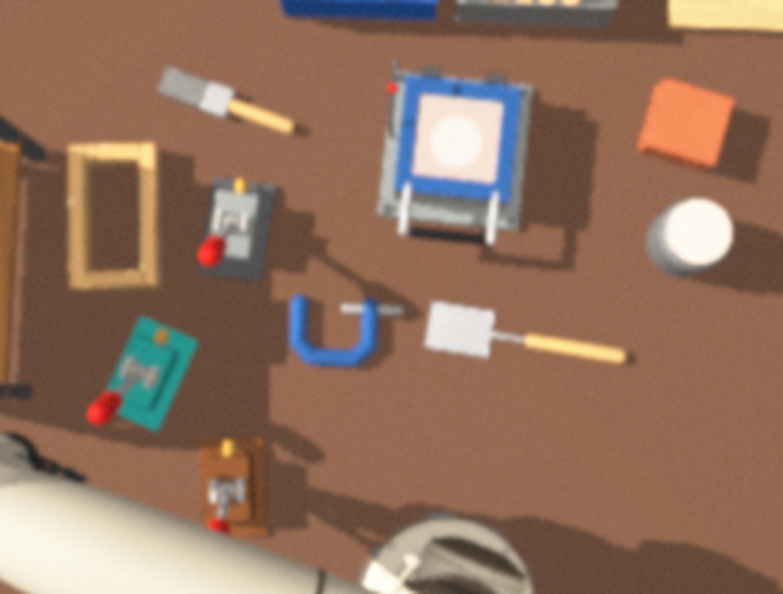

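```bash
cat > h.py <<'E'
import numpy as np,cv2
from scipy.spatial.transform import Rotation as R
CAM={"scene":(438.0798751,324.47495396,195.12821792,-0.12422682,[1.02377657,0.53382368,1.36598846],[31.8381443,-.0787859,128.806366]),
"top":(476.10653481,315.3762763,198.81463935,-0.05892092,[0.27643652,0.07211671,1.82232041],[4.90416957,-.82756445,-88.33096779])}
def proj(P,c):
    f,cx,cy,k,o,r=CAM[c]; P=np.atleast_2d(P)
    q=(P-o)@R.from_euler('xyz',r,degrees=True).as_matrix()
    s=np.c_[q[:,0]/-q[:,2],-q[:,1]/-q[:,2]]; s=s*(1+k*(s**2).sum(1,keepdims=True))
    return s*f+[cx,cy]
def unproj(px,c,z):
    f,cx,cy,k,o,r=CAM[c]; d=(np.array(px,float)-[cx,cy])/f; s=d.copy()
    for _ in range(20): s=d/(1+k*(s@s))
    v=R.from_euler('xyz',r,degrees=True).as_matrix()@[s[0],-s[1],-1]
    o=np.array(o); return o+v*(z-o[2])/v[2]
def crop(a,x0,y0,x1,y1,f,name):
    b=cv2.resize(a[y0:y1,x0:x1],None,fx=f,fy=f,interpolation=cv2.INTER_CUBIC)
    for x in range((x0+9)//10*10,x1,10):
        cv2.line(b,(int((x-x0)*f),0),(int((x-x0)*f),6),(0,255,255),1)
        if x%20==0: cv2.putText(b,str(x),(int((x-x0)*f),18),0,.4,(0,255,255),1)
    for y in range((y0+9)//10*10,y1,10):
        cv2.line(b,(0,int((y-y0)*f)),(6,int((y-y0)*f)),(0,255,255),1)
        if y%20==0: cv2.putText(b,str(y),(8,int((y-y0)*f)+4),0,.4,(0,255,255),1)
    cv2.imwrite(name,b)
def T(p,x,y,yaw):
    c,s=np.cos(yaw),np.sin(yaw); p=np.atleast_2d(p)
    return np.c_[x+c*p[:,0]-s*p[:,1],y+s*p[:,0]+c*p[:,1],p[:,2]]
E
python3 - <<'E'
from h import *
a=cv2.imread("pics/scene0.png");b=cv2.imread("pics/top0.png")
print(proj([0.196,.514,.231],"scene"),proj([0,0,0],"top"))
crop(a,225,190,325,295,5.6,"pics/sp.png");crop(a,335,225,405,305,7,"pics/sv.png")
crop(b,295,110,365,185,7,"pics/tp.png");crop(b,225,150,270,200,11,"pics/tv.png")
E
```

```text
[[488.98986737 208.41916928]] [[325.35667548 313.48680932]]
```

View pics/sp.png

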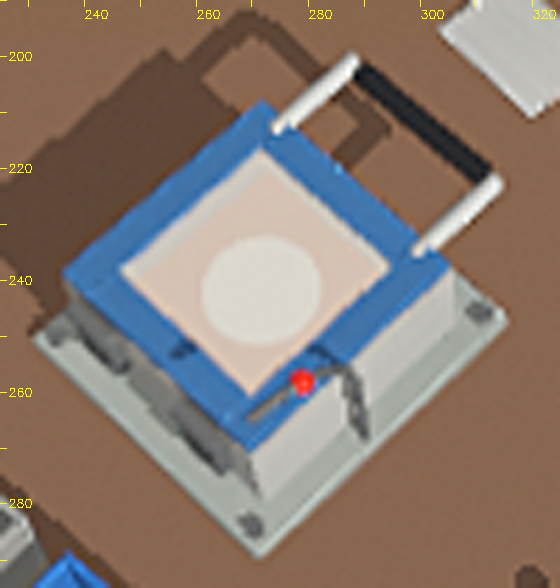

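View pics/sv.png

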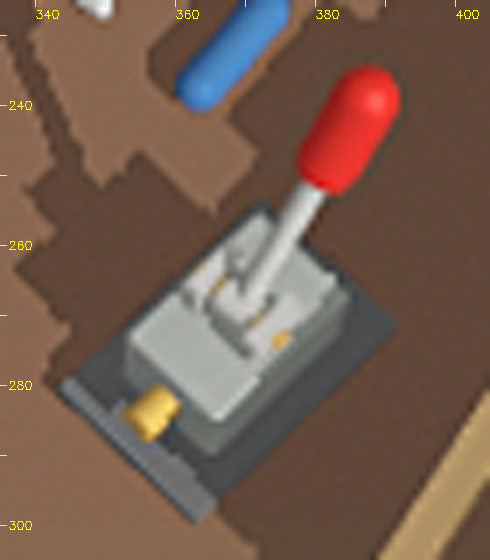

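View pics/tp.png

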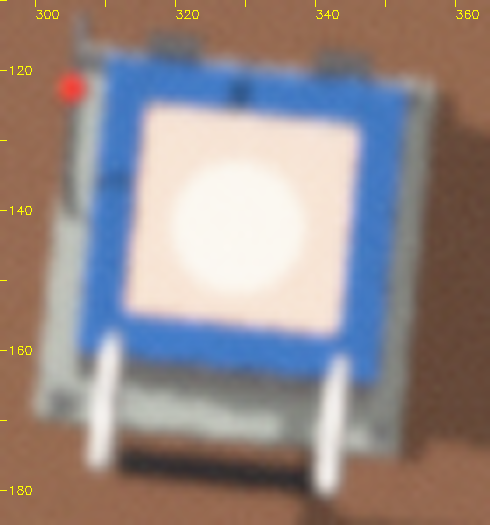

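View pics/tv.png

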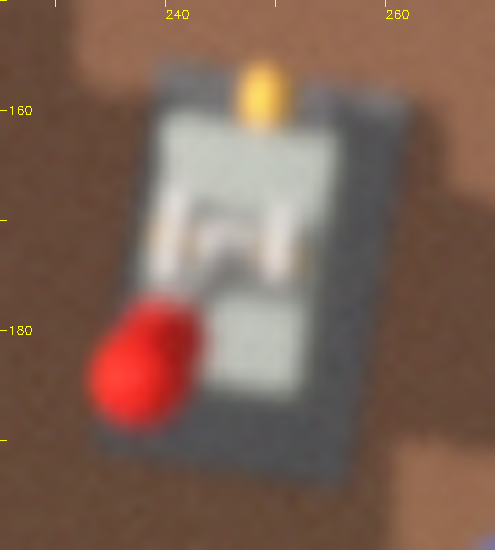

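```bash
cat > fit.py <<'E'
from h import *
from scipy.optimize import least_squares
def fit(obs,x0,extra=0):
    def f(p):
        r=[]
        for c,P,px in obs:
            P=np.array(P(p) if callable(P) else P,float)
            r.append((proj(T(P,*p[:3]),c)-px)[0])
        return np.concatenate(r)
    s=least_squares(f,x0,loss='soft_l1'); return s.x,f(s.x).reshape(-1,2)
b60=np.radians(60)
bead=[.08-.07*np.cos(b60),.08+.013,.09+.07*np.sin(b60)]
h=.0525
P=[("scene",[.105,-.1,.012],(230.9,249.8)),("scene",[.105,.1,.012],(271.4,289.5)),("scene",[-.105,.1,.012],(315.5,247.1)),
("scene",[.08,.08,.095],(269.6,270.7)),("scene",[.08,-.08,.095],(236.6,238.6)),("scene",[-.08,-.08,.095],(271.8,207.9)),("scene",[-.08,.08,.095],(305,237.3)),
("scene",[-.135,-.052,.09],(289.6,202.1)),("scene",[-.135,.052,.09],(312.1,221.8)),("scene",bead,(279.1,258)),
("top",[.08,.08,.095],(309.7,117.4)),("top",[.08,-.08,.095],(353.3,123.1)),("top",[-.08,.08,.095],(306.1,159.7)),("top",[-.08,-.08,.095],(348.6,164.6)),
("top",bead,(305.1,122.6)),("top",[-.135,.052,.09],(311.9,175.7)),("top",[-.135,-.052,.09],(339.3,178.6)),
("top",[-.105,.1,.012],(300,168.9)),("top",[-.105,-.1,.012],(352.1,174.6))]
x,r=fit(P,[.5,0,0]); print("press",x,np.degrees(x[2])); print(r.round(1).tolist())
t=.008
kt=[-.14*np.sin(.45),0,.07+.14*np.cos(.45)]
for t in (0.006,.01,.015):
  V=[("scene",[.07,-.045,t],(343.9,279.6)),("scene",[.07,.045,t],(363.3,299.6)),("scene",[-.07,.045,t],(391.7,271.3)),("scene",[-.07,-.045,t],(372.4,254.3)),
("scene",[.045,-.03,.06],(353.3,273.6)),("scene",[.045,.03,.06],(365.7,285)),("scene",[-.045,.03,.06],(385,267.1)),("scene",kt,(388.6,238.6)),
("top",[.07,.045,t],(239.5,155.5)),("top",[.07,-.045,t],(262.5,158.8)),("top",[-.07,-.045,t],(256.4,194.1)),
("top",[.045,.03,.06],(239.5,160.5)),("top",[.045,-.03,.06],(255.7,161.8)),("top",[-.045,-.03,.06],(252.1,185.9)),("top",kt,(237.7,183.6))]
  v,r=fit(V,[.5,.3,0]); print("valve",t,v,np.degrees(v[2])); print(r.round(1).tolist())
print("handle",T([-.135,0,.09],*x)); print("knob",T([[-.12*np.sin(.45),0,.178],[0,0,.19],[.12*np.sin(.45),0,.178],[0,0,.07]],*v)); print(T([.08,0,.09],*x))
E
python3 fit.py
```

```text
press [ 0.64193321  0.00654913 -0.07839611] -4.491766048043895
[[-0.1, 0.4], [-0.4, -0.4], [0.5, -0.7], [0.1, -0.5], [-0.6, -0.3], [0.1, -0.7], [0.8, -0.7], [-0.1, 0.6], [-0.6, -0.6], [0.0, 0.1], [0.4, -0.2], [-0.3, -1.2], [-0.8, -0.1], [0.1, -0.2], [0.3, -0.3], [-0.6, -0.3], [0.2, -0.1], [-0.4, 0.2], [-0.7, 0.1]]
valve 0.006 [ 0.51867629  0.31354836 -0.12946658] -7.4178887692482585
[[-0.7, 0.8], [-0.3, -0.1], [0.5, -0.1], [0.0, -1.0], [-0.5, -1.2], [0.7, 0.3], [0.8, -0.4], [-1.1, 0.2], [-0.3, -0.6], [-0.3, -0.2], [-0.3, 0.2], [0.4, -1.0], [0.0, 0.3], [-0.5, -0.2], [-0.2, 0.8]]
valve 0.01 [ 0.5189567   0.31359162 -0.13052699] -7.4786457266713064
[[-0.7, 0.4], [-0.2, -0.5], [0.6, -0.5], [0.1, -1.4], [-0.6, -1.1], [0.7, 0.4], [0.7, -0.3], [-1.1, 0.3], [-0.4, -0.8], [-0.4, -0.4], [-0.5, 0.0], [0.4, -1.0], [0.0, 0.2], [-0.5, -0.3], [-0.2, 0.7]]
valve 0.015 [ 0.5192814   0.31362915 -0.13020519] -7.460207809407844
[[-0.7, -0.0], [-0.2, -0.9], [0.7, -1.0], [0.2, -1.9], [-0.6, -1.1], [0.6, 0.5], [0.7, -0.2], [-1.2, 0.4], [-0.6, -1.1], [-0.5, -0.7], [-0.6, -0.2], [0.4, -1.1], [0.0, 0.1], [-0.5, -0.4], [-0.2, 0.6]]
handle [[0.50734785 0.01712176 0.09      ]]
knob [[0.46752736 0.32040614 0.178     ]
 [0.5192814  0.31362915 0.19      ]
 [0.57103544 0.30685216 0.178     ]
 [0.5192814  0.31362915 0.07      ]]
[[7.21687501e-01 2.83860058e-04 9.00000000e-02]]
```

Run:
```python
from h import *
print(unproj((197,241),"top",.19),unproj((448,220),"scene",.19),unproj((241,285),"top",.19))
a=cv2.imread("pics/scene0.png")
```

```text
[0.26022525 0.45279472 0.19      ] [0.28503853 0.43080002 0.19      ] [0.11613566 0.29631696 0.19      ]
```

Candidates for the valve (scene px): grey at (365,265), turquoise at (447,225) and brown at (428,190). The description says a grey block on a dark foot, and the close crop sv.png confirms that: grey block, dark foot, red knob at (385,243). The mould is at (272,245) with its handle at (301,212).

apply_moves --targets '[0,0,1.5,0,0,0.5,0,1.1,-1.0,1.5,0,0,1.2,0,2.2,-2.0,1.5,0,0,2.2,0,3.3,-3.0,1.5,0,0,2.2,0,4.4,-4.0,1.5,0,0,2.2,0]' --newtons 40

```text
time: 1.4
ee_pos: [0.3287, 0.3928, 0.2765]
tcp_rot: [180.0, 0.0, 172.4]
wrist_force: [0.2, -0.2, 1.0]
opening: 0.0118
```

apply_moves --targets '[1.1,-1.0,0,0,0,0,0,2.2,-1.9,0,0,0,0,0,2.6,-2.2,0,0,0,0,0,2.6,-2.2,0,0,0,0,0,2.6,-2.2,0,0,0,0,0]'

```text
time: 1.9
ee_pos: [0.4054, 0.3283, 0.2762]
tcp_rot: [180.0, -0.0, 172.3]
wrist_force: [0.3, 0.9, -0.1]
opening: -0.0003
```

apply_moves --targets '[0,0,-1.5,0,0,0,0,0,0,-3.0,0,0,0,0,0,0,-3.7,0,0,0,0,0,0,-3.7,0,0,0,0]'

```text
time: 2.3
ee_pos: [0.4033, 0.3281, 0.1621]
tcp_rot: [-179.8, -0.2, 172.5]
wrist_force: [0.5, 0.3, 0.3]
opening: 0.0
```

```bash
cat > snap.py <<'E'
import sys
from h import *
from workcell import bot,camera
n=sys.argv[1]; x0,y0,x1,y1=map(int,sys.argv[2:6]); c=sys.argv[6] if len(sys.argv)>6 else "scene"
a=camera(c)["img"][:,:,::-1].copy(); cv2.imwrite(f"pics/full_{n}.png",a); crop(a,x0,y0,x1,y1,5,f"pics/{n}.png")
o=bot.get_obs(); print(o["time"],np.round(o["ee_pos"],4),np.round(o["wrist_force"],1))
E
python3 snap.py a1 330 150 460 260
```

```text
2.35 [0.4042 0.3285 0.1646] [-0.1 -0.6  0.8]
```

View pics/a1.png

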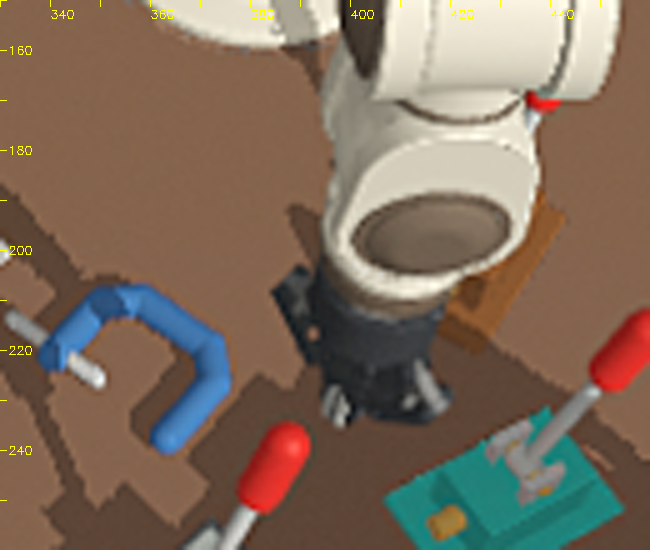

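The closed fingers sit behind the grey valve's knob (at (385,240)), clear of the turquoise valve.

apply_moves --targets '[0.5,-0.06,0,0,0,0,0,1.0,-0.13,0,0,0,0,0,1.5,-0.2,0,0,0,0,0,2.0,-0.26,0,0,0,0,0,2.5,-0.33,0,0,0,0,0]'

```text
time: 2.85
ee_pos: [0.4821, 0.3178, 0.1652]
tcp_rot: [-180.0, -0.0, 172.3]
wrist_force: [-4.3, 2.1, -1.3]
opening: 0.0002
```

apply_moves --targets '[0.5,-0.06,0,0,0,0,0,1.0,-0.13,0,0,0,0,0,1.3,-0.17,0,0,0,0,0,1.6,-0.21,0,0,0,0,0]'

```text
time: 3.25
ee_pos: [0.5287, 0.3116, 0.1641]
tcp_rot: [-180.0, -0.2, 172.4]
wrist_force: [-10.5, 2.4, -3.9]
opening: -0.0002
```

```bash
python3 snap.py a2 310 170 440 300
```

```text
3.3 [0.5296 0.3114 0.1638] [-9.4  2.2 -0.6]
```

View pics/a2.png

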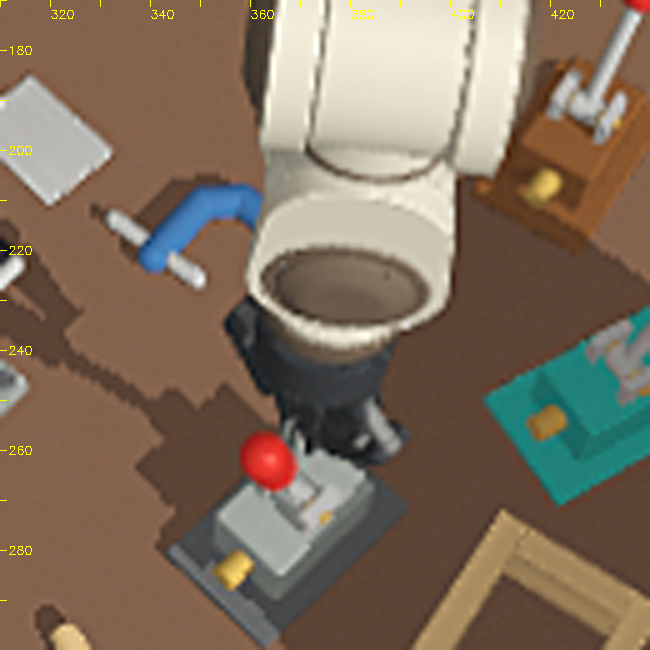

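Run:
```python
from h import *
for a in np.arange(0.4,.95,.1): print(round(a,2),proj(T([.14*np.sin(a-.45),0,.07+.14*np.cos(a-.45)],.519,.3136,-.13),"scene").round(1))
```

```text
0.4 [[375.6 248.4]]
0.5 [[372.3 251.5]]
0.6 [[369.  254.8]]
0.7 [[365.6 258.2]]
0.8 [[362.3 261.7]]
0.9 [[359.  265.4]]
```

apply_moves --targets '[0.12,-0.02,0,0,0,0,0,0.24,-0.03,0,0,0,0,0,0.3,-0.04,0,0,0,0,0,0.3,-0.04,0,0,0,0,0]'

```text
time: 3.7
ee_pos: [0.5373, 0.3102, 0.1641]
tcp_rot: [-179.9, -0.2, 172.4]
wrist_force: [-9.4, 1.1, -1.4]
opening: 0.0002
```

```bash
python3 snap.py a3 330 230 400 300
```

```text
3.75 [0.5372 0.3102 0.1641] [-9.4  0.5 -1.1]
```

View pics/a3.png

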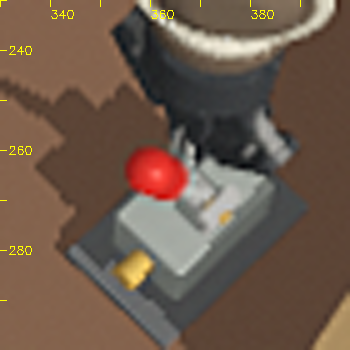

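apply_moves --targets '[0.08,-0.01,0,0,0,0,0,0.15,-0.02,0,0,0,0,0,0.15,-0.02,0,0,0,0,0,0.15,-0.02,0,0,0,0,0]'

```text
time: 4.15
ee_pos: [0.5413, 0.3097, 0.1641]
tcp_rot: [-179.9, -0.3, 172.4]
wrist_force: [-11.4, 1.2, -0.1]
opening: -0.0001
```

apply_moves --targets '[0.08,-0.01,0,0,0,0,0,0.12,-0.02,0,0,0,0,0,0.12,-0.02,0,0,0,0,0]'

```text
time: 4.45
ee_pos: [0.5423, 0.3095, 0.1638]
tcp_rot: [-179.9, -0.6, 172.4]
wrist_force: [-25.3, 3.0, 2.1]
opening: 0.0
```

```bash
python3 snap.py a4 330 230 400 300
```

```text
4.5 [0.5423 0.3095 0.1638] [-24.3   2.2   2.1]
```

View pics/a4.png

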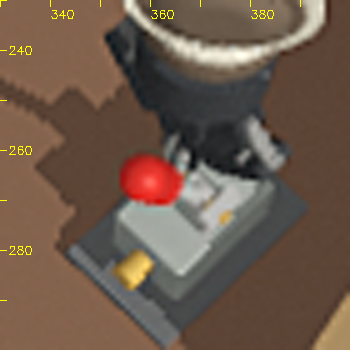

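The lever is at its stop: the force jumped to 25 N and the knob is at (359,265). Now I let it spring back.

apply_moves --targets '[-0.8,0.1,0,0,0,0,0,-1.6,0.21,0,0,0,0,0,-2.4,0.31,0,0,0,0,0,-3.2,0.42,0,0,0,0,0,-4.0,0.52,0,0,0,0,0]'

```text
time: 5.0
ee_pos: [0.4259, 0.3248, 0.165]
tcp_rot: [-180.0, 0.0, 172.3]
wrist_force: [-0.6, -0.2, -0.1]
opening: -0.0004
```

apply_moves --targets '[-0.6,0.08,0,0,0,0,0,-0.9,0.12,0,0,0,0,0,-0.9,0.12,0,0,0,0,0,-0.9,0.12,0,0,0,0,0]'

```text
time: 5.4
ee_pos: [0.3998, 0.3286, 0.1653]
tcp_rot: [180.0, 0.0, 172.3]
wrist_force: [-0.7, -0.6, -0.6]
opening: 0.0001
```

```bash
python3 snap.py a5 330 180 430 300
```

```text
5.45 [0.3998 0.3285 0.1652] [-0.8  0.6 -0.1]
```

View pics/a5.png

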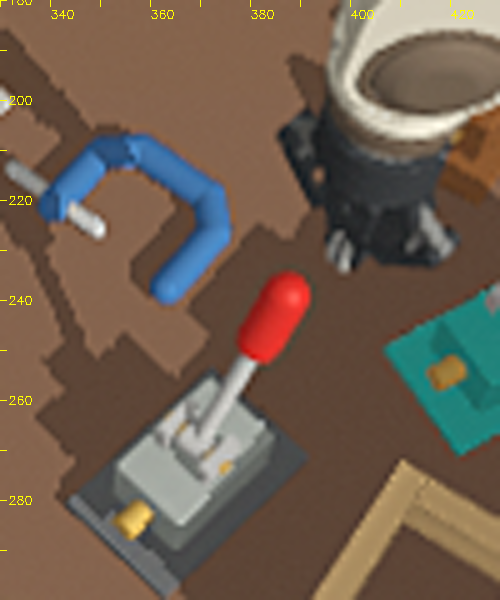

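The lever has sprung back: knob tip at (388,239), the same as at the start. Next is the handle.

apply_moves --targets '[-0.2,0,1.4,0,0,-1.4,0.3,0,-0.8,2.6,0,0,-2.8,0.6,0.4,-2.2,2.6,0,0,-4.2,0.6,0.9,-3.6,2.6,0,0,-5.6,0.6,1.4,-5.0,2.6,0,0,-7.0,0.6]'

```text
time: 5.95
ee_pos: [0.4419, 0.1769, 0.2435]
tcp_rot: [180.0, 0.0, 130.0]
wrist_force: [0.4, 0.0, -0.2]
opening: 0.0515
```

apply_moves --targets '[0.5,-1.4,0,0,0,-1.4,0.6,1.0,-2.8,0,0,0,-2.8,0.6,1.5,-4.2,0,0,0,-4.2,0.6,1.9,-5.3,0,0,0,-5.6,0.6,1.9,-5.3,0,0,0,-7.0,0.6]'

```text
time: 6.45
ee_pos: [0.4993, 0.0154, 0.2427]
tcp_rot: [-180.0, 0.1, 87.7]
wrist_force: [-0.7, 1.0, 0.0]
opening: 0.0512
```

apply_moves --targets '[0,0,0,0,0,-0.4,0.6,0,0,0,0,0,-0.4,0.6,0,0,0,0,0,-0.4,0.6]'

```text
time: 6.75
ee_pos: [0.4982, 0.0192, 0.2432]
tcp_rot: [-180.0, 0.0, 86.0]
wrist_force: [0.4, -0.3, -0.1]
opening: 0.0508
```

```bash
python3 snap.py a6 230 130 360 250
python3 - <<'E'
from workcell import bot
print(bot.get_obs()["tcp_rot"],bot.get_obs()["opening"])
E
```

```text
6.8 [0.4981 0.0194 0.2432] [-0.7  0.4 -0.4]
[-1.79993855e+02  6.29283190e-03  8.60345006e+01] 0.05139762607084777
```

View pics/a6.png

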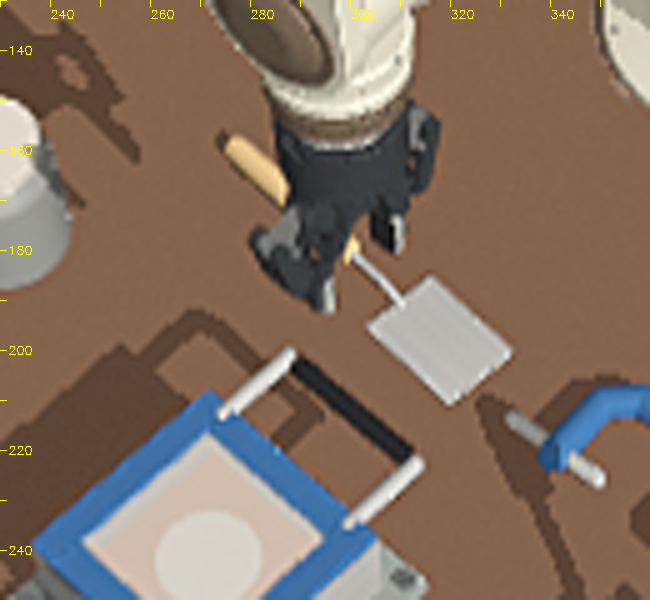

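The open fingers are above the bar (bar from (288,203) to (312,221)), straddling it once lowered and moved 9 mm forward.

apply_moves --targets '[0.3,-0.05,-1.2,0,0,0,0.6,0.3,-0.05,-2.4,0,0,0,0.6,0.3,-0.05,-3.5,0,0,0,0.6,0.3,-0.05,-4.0,0,0,0,0.6,0.3,-0.05,-4.0,0,0,0,0.6]'

```text
time: 7.3
ee_pos: [0.5058, 0.0182, 0.1216]
tcp_rot: [-179.8, 0.0, 86.0]
wrist_force: [-0.5, 0.8, 0.2]
opening: 0.0512
```

```bash
python3 snap.py a7 230 150 350 250; python3 snap.py a8 290 120 360 210 top
```

```text
7.35 [0.5067 0.0182 0.1235] [-0.9  1.1 -0.2]
7.4 [0.5073 0.0182 0.1247] [ 0.6 -0.3 -0.5]
```

View pics/a7.png

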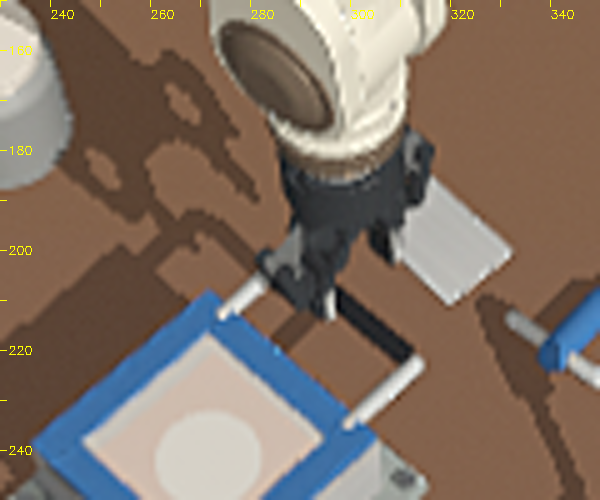

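The rear finger is behind the bar at (293,212) and the front one before it, so I lower and grip.

apply_moves --targets '[0,-0.03,-0.9,0,0,0,0.6,0,-0.03,-1.5,0,0,0,0.6,0,-0.03,-1.8,0,0,0,0.6,0,-0.03,-1.8,0,0,0,0.6]'

```text
time: 7.8
ee_pos: [0.507, 0.0173, 0.0697]
tcp_rot: [180.0, -0.0, 86.0]
wrist_force: [0.7, 0.8, 0.6]
opening: 0.0514
```

apply_moves --targets '[0,0,0,0,0,0,0.1,0,0,0,0,0,0,0.1,0,0,0,0,0,0,0,0,0,0,0,0,0,0,0,0,0,0,0,0,0]' --newtons 50

```text
time: 8.3
ee_pos: [0.5086, 0.0172, 0.0708]
tcp_rot: [179.8, -0.0, 85.9]
wrist_force: [5.6, -0.7, 0.6]
opening: 0.0141
```

```bash
python3 snap.py a9 230 160 350 260
```

```text
8.35 [0.5086 0.0172 0.0708] [4.9 1.  1.8]
```

View pics/a9.png

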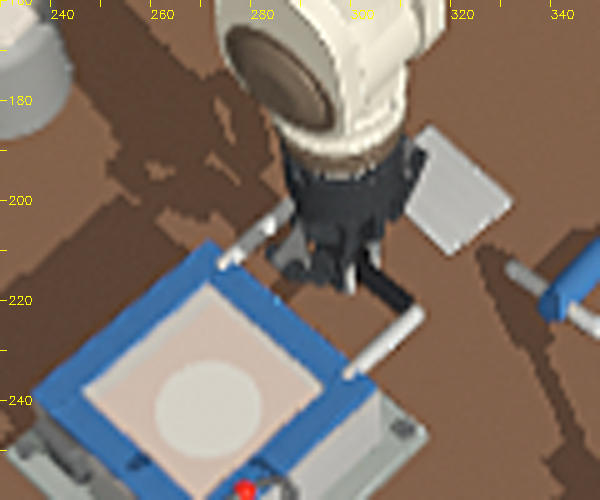

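apply_moves --targets '[0.03,0,0.62,0,0,0,0,0.11,-0.01,1.24,0,0,0,0,0.24,-0.02,1.85,0,0,0,0,0.43,-0.03,2.45,0,0,0,0,0.43,-0.03,2.45,0,0,0,0]'

```text
time: 8.85
ee_pos: [0.522, 0.0161, 0.1457]
tcp_rot: [179.7, -0.0, 85.9]
wrist_force: [5.8, 0.2, -4.9]
opening: 0.0141
```

```bash
python3 snap.py b1 220 140 340 290
```

```text
8.9 [0.5215 0.0162 0.1443] [ 6.4 -1.5 -6.2]
```

View pics/b1.png

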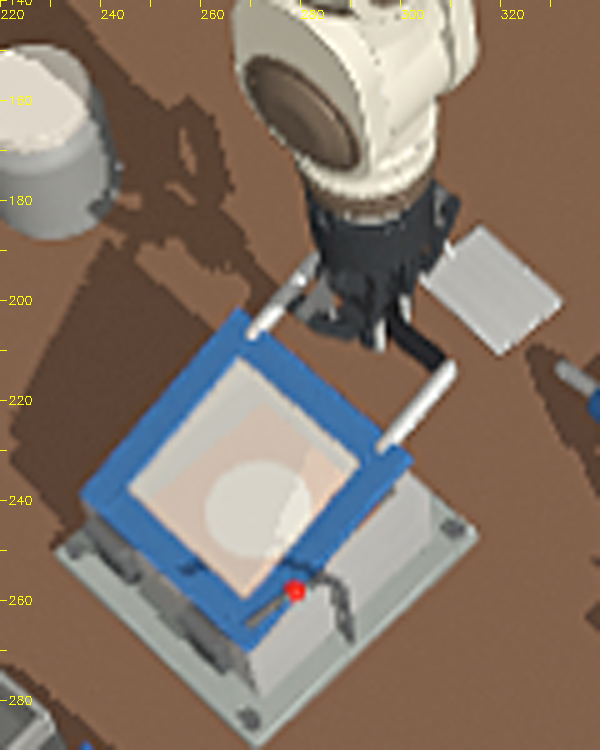

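apply_moves --targets '[0.28,-0.02,0.58,0,0,0,0,0.59,-0.04,1.13,0,0,0,0,0.92,-0.07,1.66,0,0,0,0,1.3,-0.1,2.16,0,0,0,0,1.72,-0.13,2.62,0,0,0,0]'

```text
time: 9.4
ee_pos: [0.5709, 0.0123, 0.2224]
tcp_rot: [-179.9, 0.0, 86.0]
wrist_force: [-1.1, -1.5, -2.2]
opening: 0.0144
```

apply_moves --targets '[0.46,-0.04,0.42,0,0,0,0,0.95,-0.07,0.8,0,0,0,0,1.25,-0.1,0.99,0,0,0,0,1.48,-0.12,1.14,0,0,0,0,1.48,-0.12,1.14,0,0,0,0]'

```text
time: 9.9
ee_pos: [0.6159, 0.0088, 0.257]
tcp_rot: [180.0, -0.0, 85.9]
wrist_force: [-5.4, 0.4, 5.9]
opening: 0.0142
```

apply_moves --targets '[0,0,0,0,0,0,0,0,0,0,0,0,0,0,0,0,0,0,0,0,0]'

```text
time: 10.2
ee_pos: [0.6151, 0.0088, 0.2566]
tcp_rot: [180.0, -0.0, 86.0]
wrist_force: [-4.0, -0.3, 5.3]
opening: 0.0146
```

```bash
python3 snap.py b2 220 140 340 290;python3 snap.py b3 290 90 400 210 top
```

```text
10.25 [0.6151 0.0088 0.2566] [-4.5  0.4  4.5]
10.3 [0.6151 0.0088 0.2566] [-5.3  0.9  5.3]
```

View pics/b2.png

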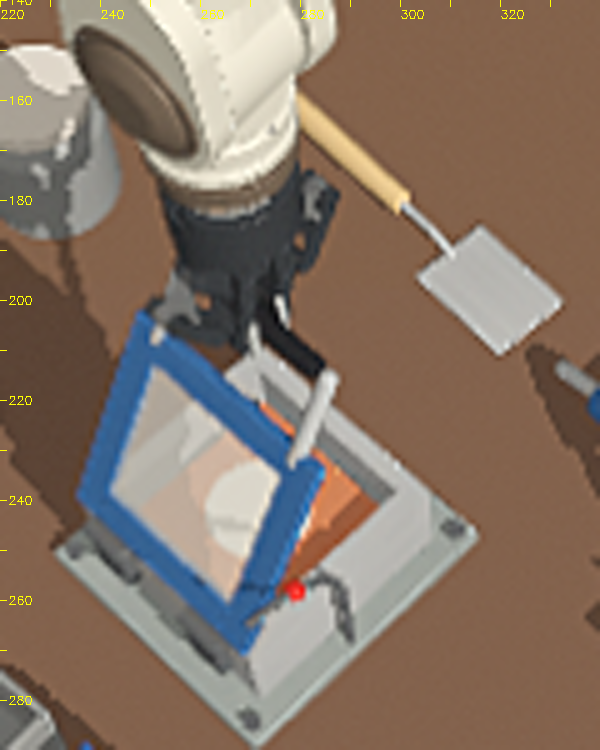

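View pics/b3.png

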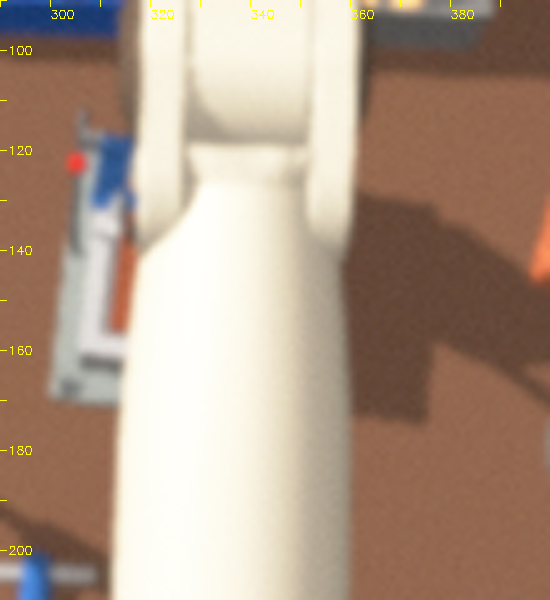

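```bash
python3 - <<'E'
from h import *
for th in (50,55,60,65,70):
    a=np.radians(th); pr=lambda r,y,n:[.08-r*np.cos(a)+n*np.sin(a),y,.09+r*np.sin(a)+n*np.cos(a)]
    print(th,proj(T([pr(.16,.08,.005),pr(.16,-.08,.005),pr(.16,.08,-.005),pr(.215,.052,0)],.6419,.0065,-.0784),"scene").round(1).tolist())
from workcell import bot
o=bot.get_obs(); g=o["ee_pos"]+[0,0,.018]
u=np.array([np.cos(-.0784),np.sin(-.0784)]); f=(np.array([.7217,.0003])-g[:2])@u
print(np.degrees(np.arctan2(g[2]-.09,f)),np.hypot(g[2]-.09,f))
E
python3 - <<'E'
from h import *
a=cv2.imread("pics/full_b2.png"); crop(a,240,190,300,250,10,"pics/b4.png"); crop(a,330,190,430,300,5,"pics/b5.png")
E
```

```text
50 [[289.8, 231.8], [253.6, 199.9], [291.8, 231.1], [291.8, 211.2]]
55 [[286.9, 233.1], [250.4, 200.8], [289.0, 232.2], [287.9, 212.5]]
60 [[283.7, 234.7], [247.1, 202.1], [286.0, 233.5], [283.7, 214.2]]
65 [[280.4, 236.5], [243.7, 203.6], [282.8, 235.2], [279.2, 216.5]]
70 [[277.0, 238.8], [240.2, 205.5], [279.4, 237.1], [274.5, 219.2]]
59.90529149662344 0.21332367233824945
```

View pics/b4.png

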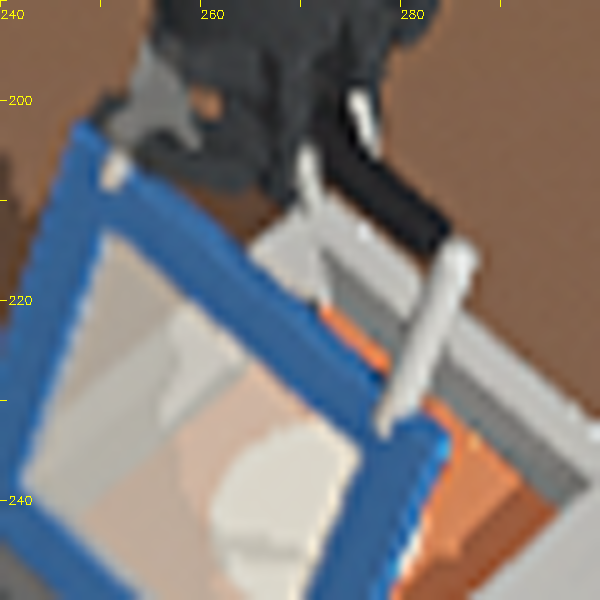

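View pics/b5.png

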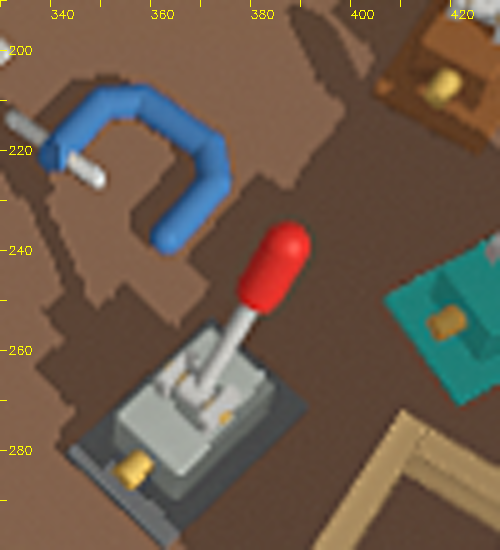

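Lid corners at (248,202) and (284.5,233) and the bar end at (284.5,213.5) give 59–60°. The arm geometry gives 59.9°. The lever is at rest, the tile is lying in the mould, and the lid is still.

Run:
```python
from workcell import bot
print(bot.job_done()); o=bot.get_obs(); print(o["time"],o["ee_pos"],o["wrist_force"],o["opening"])
```

```text
the job is handed in; nothing more can be done
None
the job is handed in; nothing more can be done
```

The job is handed in, with the gripper still holding the lid open by its bar handle at about 60°. No verdict is reported.

- **Lever:** with the lid shut, I pushed the grey valve's lever to its stop, where the force jumped from 11 to 25 N. I then backed off and it sprang back. The last picture shows the knob tip where it was at the start.
- **Lid:** I pinched the bar from above with 50 N and raised the lid along its arc. Before hand-in, the picture put it at about 59–60° and the arm's own position gave 59.9°. The pose was steady over the last two readings.
- **Tile and bench:** the last pictures show the tile lying in the mould. I touched nothing else; the clamp, the spatula and the part of the frame in view look unmoved, but I did not measure the bystanders.
- **Small disagreements:** the fingers read 14 mm open on the 16 mm bar. The grip also carried about 7 N of sideways force, because the arm's arc ran 1–2 mm short of the true one. Neither disturbed the hold.

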